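Set the feed dial against its backlash and clamp the slide

TASK

The bench slide's handwheel has been wound too far clockwise. Wind it anticlockwise back past the pointer, far enough beyond it to get rid of all the slack in the screw but without forcing its end stop, then bring it back clockwise, finishing in that one direction, so that the long mark beside the handle lines up with the pointer with the slack taken up and the screw dragging. Then swing the clamp lever anticlockwise until it comes up firm, without straining it, and leave everything else on the bench as it is.

Things in the scene. Friction and masses are not known exactly. Their poses are not given: they have to be found in the camera images.
- stand: Grey cast bench slide, bolted down, foot 170 (x) x 300 (y, -110 to +190) x 14 mm, turned up to 0.35 rad. Origin on the bench under the handwheel's vertical axis; x to the pointer, z up. Wheel: aluminium disc 160 mm wide, top face 112 mm above the bench. Seen from above, clockwise takes the mark from the pointer towards -y, anticlockwise towards +y. Clamp lever at y = +150 mm.
- pointer (a point): Tip of the fixed dark steel pointer just outside the wheel's rim, level with its top face (112 mm), 83 mm from the axis along the stand's x. An end stop of unknown place, 35 to 55 degrees past the pointer on the anticlockwise side but always beyond the slack, halts the wheel firmly.
- wheel_mark (a point): Long dark mark on the wheel's top face, 75 mm from the axis, on the same radius as the handle and just outside it (the other graduations are short and thin). Set when it faces the pointer: within 4 mm sideways. At the start it lies 0.5 to 1.3 rad past the pointer on the clockwise side.
- handle (a point): Centre of the top of the wheel's black crank handle: upright round pin 16 mm thick, fixed to the wheel, 56 mm from the axis, from the wheel's face (112 mm) up to 162 mm. Between wheel and screw there is slack, some tens of degrees: within it the wheel turns with about 1 N at the handle; once it is out the screw drags with about 5.5 N. It stays where it is left.
- lever_pivot (a point): Axis of the clamp lever (vertical), on the top of its boss, 101 mm above the bench.
- lever_knob (a point): Centre of the top of the lever's black upright round knob: 18 mm thick, from 87 up to 130 mm above the bench, 75 mm from the pivot; flat steel arm 12 mm wide between, at 87 to 97 mm. Tightens anticlockwise seen from above with about 2 N; stays where left. It comes up firm 0.6 to 1.3 rad on from the start, a different place each time, to be felt.
- nut_gap (a joint): Slack left in front of the nut, m along the screw (0.04 mm per rad of wheel): 0 when the slack is taken up clockwise, -0.00002 when it is taken up anticlockwise. Far too small for its measurement to be of use: feel it at the handle.
- clamp_gap (a joint): Clamp's remaining closing gap, m (0.04 mm per rad of lever): 0 when firm, about -0.00005 when open. Far too small for its measurement to be of use: feel it at the knob.
- wheel_clutch (a joint): Safety clutch of the wheel's end stop, rad: 0; slips if the stop is pushed with more than about 30 N at the handle. Must not slip (0.03 rad fails).
- clamp_clutch (a joint): Safety clutch of the clamp, rad: 0; slips if the firm lever is pushed with more than about 29 N at the knob. Must not slip (0.03 rad fails).
- jar: Bystander, to be left alone: screw-top jar, 56 mm wide, 75 mm tall; origin under its centre.
- oil: Bystander, to be left alone: oil bottle, 48 mm wide, 140 mm tall; origin under its centre.
- screwdriver: Bystander, to be left alone: screwdriver lying along its x, 200 mm long, 26 mm thick; origin under its centre.
- wrench: Bystander, to be left alone: spanner lying along its x, 180 mm long; origin under its centre.
- tray: Bystander, to be left alone: open two-part parts tray 120 x 90 x 30 mm; origin under its centre.
- block: Bystander, to be left alone: ground steel block 75 x 50 x 25 mm; origin under its centre.
- cap_screw: Bystander, to be left alone: small cap screw standing head down on the machine's foot, 16 mm wide, 28 mm tall; origin under its centre.

How it is judged:
On the way, in this order (a step that is already met when the one before it is completed fails the run):
1. the wheel has been wound anticlockwise past the pointer by more than the slack (y of wheel_mark in the frame of stand above 0.031 m and x of wheel_mark in the frame of stand above 0 m and value of joint nut_gap below -1.7e-05 m), for 0.05 s.
2. the mark is back at the pointer with the slack taken up clockwise (y of wheel_mark in the frame of stand between -0.004 and 0.004 m and x of wheel_mark in the frame of stand above 0.05 m and value of joint nut_gap above -2.4e-06 m), for 0.2 s.
3. the clamp lever is firm with the dial still set (all of step 2 and value of joint clamp_gap above -2e-06 m), for 0.1 s.
At the end, for the whole second after the job is handed in: The wheel's long mark faces the pointer within 4 mm, the slack is taken up in the clockwise direction (within about 3.5 degrees of wheel), and the clamp lever is firm (within about 3 degrees of its end) (all of step 3); the robot touches nothing.
It fails at once if the wheel's end stop is forced: its clutch slips (value of joint wheel_clutch above 0.03 rad or value of joint wheel_clutch below -0.03 rad).
It fails at once if the clamp is strained: its clutch slips (value of joint clamp_clutch above 0.03 rad or value of joint clamp_clutch below -0.03 rad).
It fails at once if a bystander is shoved (over 30 mm) or knocked over (distance of any of jar, oil, screwdriver, wrench, tray, block, cap_screw from where it was at the start of the episode above 0.03 m or angle between any of jar, oil, screwdriver, wrench, tray, block, cap_screw's own z axis and vertical above 0.5 rad).
It also fails if it takes over 72 s, if anything falls off the work surface, if the arm or the gripper's body presses on something with over 40 N, if the wrist force passes 120 N, or if a joint passes its speed limit or range.

ROBOT

A 6-joint arm with a two-finger parallel gripper is mounted at the origin on the work surface. World frame = base frame: x ahead of the robot, y to its left, z up, the work surface at z = 0. Lengths are in m, angles in rad, forces in N, time in s.
With the tool pointing down it reaches from about 0.4 to 0.825 m from the base axis. Payload 7 kg.
Tool frame: the origin (TCP) lies at the centre of the arm's flange, where the gripper is bolted on; the fingertips stand 178 mm ahead of it and the grasp point (between the pads) lies 159 mm ahead of it; z points along the fingers, y is the direction in which the jaws open and shut (so a half turn about z gives the same grasp; the last joint's range is limited). The gripper opens to 88 mm and grips with 3 to 60 N. Pads are 19 mm wide; open, the fingers measure 130 mm over their backs; the gripper's body (78 mm by 193 mm) begins 47 mm behind the grasp point.
Start: joints at [-0.991, 0.359, 0.012, 0, -1.224, -0.288], TCP at [0.194, -0.646, 0.405] pointing down, gripper open.
Joint ranges: [-3.07, 3.07], [-1.43, 2.12], [-1.02, 1.25], [-3.03, 1.67], [-3.05, -0], [-3.03, 3.03]. Speed limits (rad/s): [2.39, 2.39, 3.01, 3.14, 3.14, 3.14].

INTERFACE

Orientations are given as [roll, pitch, yaw] about the fixed x, y, z axes, in that order (R = Rz(yaw) Ry(pitch) Rx(roll)).
In Python, from station import * gives the robot as it stands.
- The arm moves only by the tool send_rows, never from a script. Its argument "motion" is a list of rows, each an object with "offset": the shift along the tool's x, y, z in cm, a list of three; "turn": the turn about the tool's z in degrees. In form: [{"offset": [x, y, z], "turn": turn}, ...]. A call has 1 to 8 rows; each row is the pose to reach, as a shift and turn from the pose commanded when the call began, along the tool's axes at that moment; what a row does not reach only later rows make up. A row lasts 1/10 s, in which the tool goes at most 50 mm and 8.59 degrees, less where a joint would pass 70% of its speed; a pose out of reach is approached as far as the arm can. A call with a gripper value outside its range is refused whole. "hand" is the opening, from -1 (shut) to 1 (fully open), set as the call begins (left out, the last holds). The fingers move at their own pace and stop on an object; "squeeze" is the grip in N (left out, the last holds). Time passes only in rows, so rows that repeat a pose let the fingers close. It gives the time, the measured TCP pose, the force and the opening at its end, in the units of the state.
- get_state(): the state, without advancing time (a new reading comes with each control period).
- grab_frame(name): name is "scene" or "top"; returns a dict with "frame" (480x640x3 uint8, blue, green, red), "range_z" (480x640 float32, m along the optical axis (not along the pixel's ray), 0 where there is no reading), "vertical_fov" (degrees; the focal length in pixels is half the picture's height over the tangent of half this angle, whatever the lens; pixels are square), "cx", "cy" (the principal point, pixels), "cam_to_world" (4x4, takes a point from camera to world coordinates). Camera axes: x right, y up, looking along -z (the intrinsics and any distortion apply to the point x, -y, -z); pixel columns grow to the right and rows downward; lengths in m; the calibration is good to about 2 mm. A picture is of the moment at which its call begins.
- job_done(): hands the job in, once; it reports no verdict.
The state is a dict: "t": time; "q": joint angles; "qd": joint speeds; "joint_efforts": joint torques, N m; "eef_pos": TCP position; "ee_rot": TCP orientation; "force": force on the tool from outside, world axes, zero at the start; "moment": the same for the moment, N m; "width": finger opening in m.
Only numpy, scipy, OpenCV 4.12 (cv2) and the standard library are available. Lean on these libraries where they do the work, as an engineer would, in place of code of your own. Each camera call takes 0.05 s, during which the arm holds its last target. There are 200 camera calls.

## Working session

There is one attempt and no reset: what is moved stays moved. The work goes in short steps, Python scripts to look and compute and a tool call to move; the robot and the scene stay as the last step left them, time stands still between calls to the robot, and variables do not carry over. Pictures are saved under pics/ and viewed, about 8 in all and at most 12, crops included, and the job is handed in when it is done.

Besides the shell and the picture viewer there is one more tool, called in YAML: its name, and indented under it one key for each argument. send_rows: Moves the arm, as the interface text tells. Its arguments: {"type":"object","properties":{"motion":{"type":"array"},"hand":{"type":"number"},"squeeze":{"type":"number"}},"required":["motion"]}

```bash
mkdir -p pics
cat > h.py <<'E'
from station import *
import numpy as np, cv2, math
def grab(n):
    f=grab_frame(n); np.savez(''+n+'.npz',**{k:np.array(v) for k,v in f.items()}); return f
def load(n): return dict(np.load(''+n+'.npz'))
def foc(f): return 240/math.tan(math.radians(float(f['vertical_fov']))/2)
def ray(f,u,v):
    F=foc(f); d=np.array([(u-f['cx'])/F,-(v-f['cy'])/F,-1.0]); M=np.array(f['cam_to_world']); return M[:3,3],M[:3,:3]@d
def atz(f,u,v,z):
    o,d=ray(f,u,v); return o+d*(z-o[2])/d[2]
def proj(f,p):
    M=np.array(f['cam_to_world']); c=M[:3,:3].T@(np.array(p)-M[:3,3]); F=foc(f); return float(f['cx']+F*c[0]/-c[2]),float(f['cy']-F*c[1]/-c[2])
E
python3 - <<'E'
from h import *
for n in('scene','top'):
    f=grab(n); cv2.imwrite(f'pics/{n}0.png',f['frame']); print(n,{k:v for k,v in f.items() if k not in('frame','range_z')})
print(get_state())
E
```

```text
scene {'vertical_fov': 47.062256268064196, 'cx': 318.2507078560196, 'cy': 238.440570656518, 'cam_to_world': array([[-0.78217257, -0.39975169,  0.47791699,  1.27842554],
       [ 0.62287932, -0.48312327,  0.61531558,  0.90503704],
       [-0.01508062,  0.77896758,  0.62688283,  1.05336597],
       [ 0.        ,  0.        ,  0.        ,  1.        ]])}
top {'vertical_fov': 42.90698877345132, 'cx': 312.52382198373107, 'cy': 240.86059721772205, 'cam_to_world': array([[ 0.00701303,  0.98272789, -0.18492352,  0.26624222],
       [-0.99996632,  0.00610366, -0.00548636, -0.03457736],
       [-0.00426289,  0.18495577,  0.9827376 ,  1.67334493],
       [ 0.        ,  0.        ,  0.        ,  1.        ]])}
{'t': 0.1, 'q': array([-9.90894377e-01,  3.59298588e-01,  1.11514854e-02, -2.98610672e-04,
       -1.22411301e+00, -2.88071129e-01]), 'qd': array([ 0.00167786, -0.00125119,  0.00190727,  0.0029238 , -0.00219628,
        0.00133044]), 'joint_efforts': array([-2.25073003e-03, -5.84162021e+01,  2.93750185e+01,  7.01541245e+00,
        1.01557889e-02, -5.59176624e-05]), 'eef_pos': array([ 0.19412594, -0.64629727,  0.4038292 ]), 'ee_rot': array([ 3.14010943e+00, -1.46739781e-04, -2.84986339e+00]), 'force': array([-0.68851628, -0.0313486 , -0.97630316]), 'moment': array([-0.00337314, -0.02107535, -0.04153179]), 'width': 0.0877565241049868}
```

View pics/top0.png

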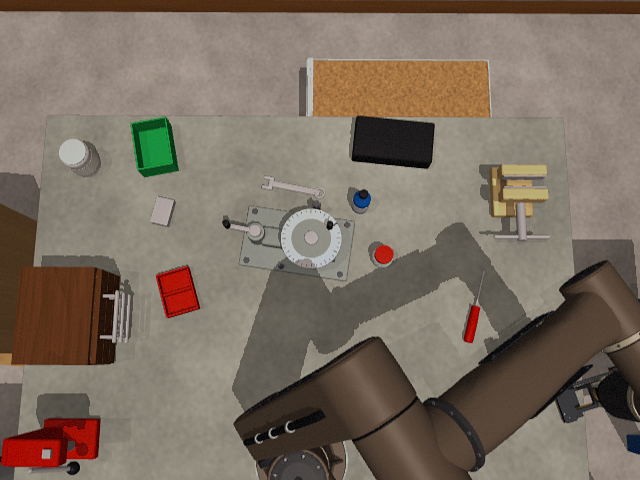

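View pics/scene0.png

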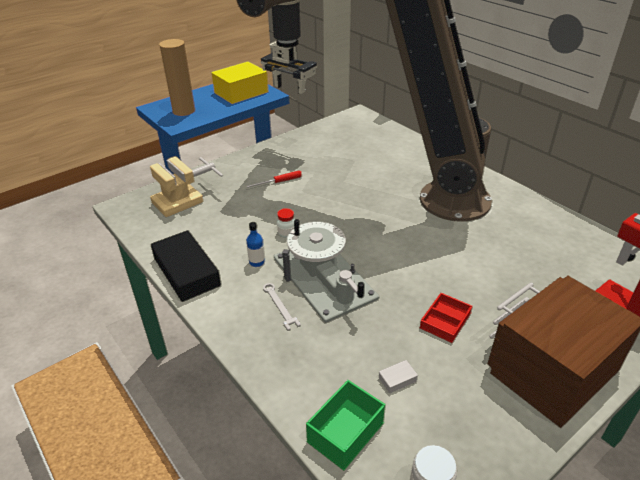

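The top view shows the slide with wheel at about (311,238), handle (330,225), lever from boss (255,231) to knob (227,223), with oil (362,200) and jar (384,255) close by. I'll enlarge it for positions.

Run:
```python
from h import *
f=load('top'); c=f['frame'][185:290,215:355]; a=cv2.resize(c,(800,600),interpolation=cv2.INTER_CUBIC)
cv2.imwrite('pics/topc.png',a)
f=load('scene'); c=f['frame'][205:325,240:400]; cv2.imwrite('pics/scc.png',cv2.resize(c,(800,600),interpolation=cv2.INTER_CUBIC))
```

```text
(no output)
```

View pics/topc.png

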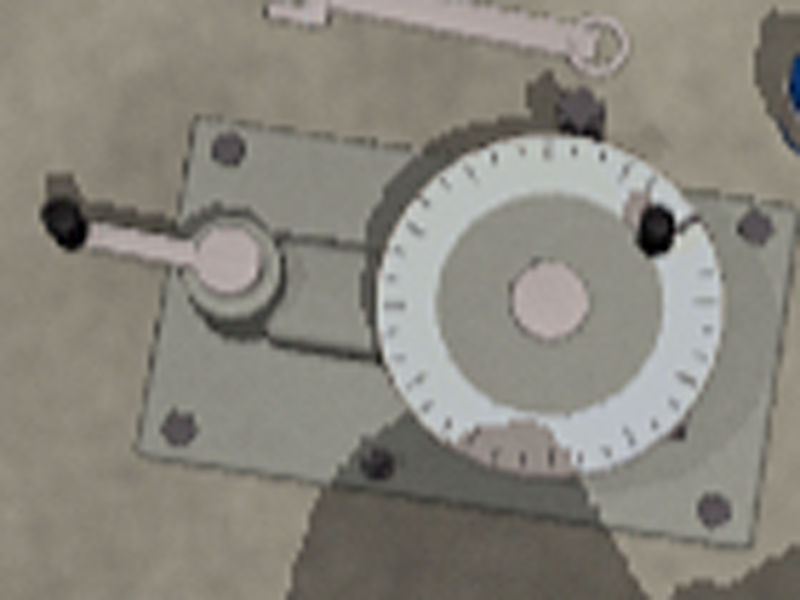

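View pics/scc.png

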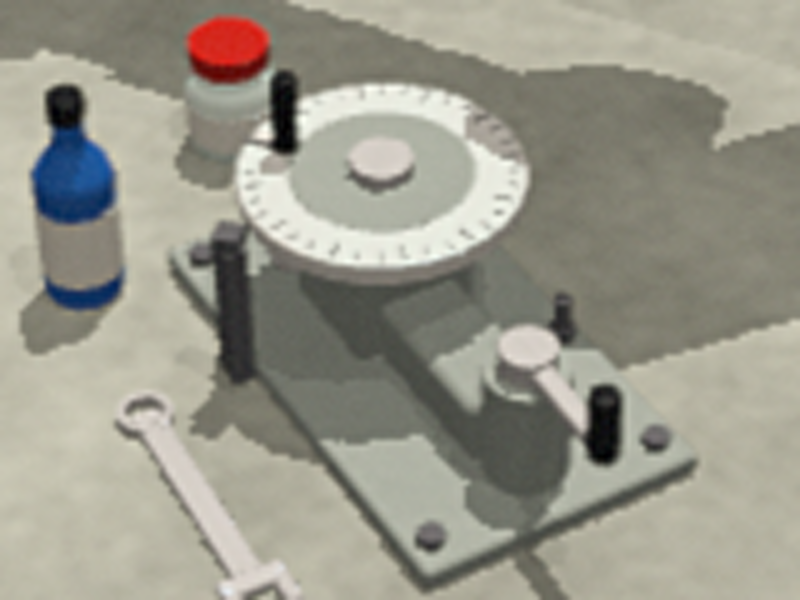

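The top crop shows wheel rim centre ≈ (550,305), mark ≈ (690,222), handle top ≈ (657,225), lever pivot ≈ (227,258), knob top ≈ (63,218), pointer post ≈ (580,115). The scene crop confirms: cap screw behind the lever at (563,310), and pointer (230,230).

Run:
```python
from h import *
f=load('top'); s=800/140
P=lambda x,y,z: atz(f,215+(x+.5)/s-.5,185+(y+.5)/s-.5,z)
C=P(550,305,.112); print('C',C)
g=load('scene')
Q=lambda x,y,z: atz(g,240+(x+.5)/5-.5,205+(y+.5)/5-.5,z)
for n,x,y,z,a,b in(('mark',692,222,.112,0,0),('handle',657,222,.162,286,76),('pivot',227,257,.101,529,347),('knob',63,216,.130,606,392),('pointer',578,133,.112,229,230)):
    p=P(x,y,z);d=(p-C)[:2];print(n,p.round(4),'rel',d.round(4),np.hypot(*d).round(4),math.degrees(math.atan2(d[1],d[0])), 'scene', Q(a,b,z).round(4) if a else '')
print('Cscene',Q(382,172,.112), 'cap',Q(563,298,.042),P(375,462,.042))
# rim ellipse refinement from depth
o=np.array(f['range_z']);M=f['cam_to_world'];F=foc(f)
v,u=np.mgrid[0:480,0:640];pc=np.stack([(u-f['cx'])/F*o,-(v-f['cy'])/F*o,-o],-1)@M[:3,:3].T+M[:3,3]
def sel(cx,cy,r,z0,z1):
    m=(np.hypot(pc[...,0]-cx,pc[...,1]-cy)<r)&(pc[...,2]>z0)&(pc[...,2]<z1)&(o>0);return pc[m]
w=sel(C[0],C[1],.1,.105,.118);c,r=cv2.minEnclosingCircle(w[:,:2].astype(np.float32));print('wheel',c,r,w.mean(0))
h=sel(C[0],C[1],.075,.14,.18);print('handle',len(h),h.mean(0),h.max(0))
p=P(227,257,.101);l=sel(p[0],p[1],.03,.094,.11);print('piv',len(l),l.mean(0))
k=P(63,216,.130);l=sel(k[0],k[1],.02,.12,.14);print('knob',len(l),l.mean(0))
```

```text
C [ 0.56769439 -0.02141616  0.112     ]
mark [ 0.6068 -0.0861  0.112 ] rel [ 0.0391 -0.0647] 0.0756 -58.860522488756274 scene 
handle [ 0.5958 -0.069   0.162 ] rel [ 0.0281 -0.0475] 0.0552 -59.42580083251518 scene [ 0.5935 -0.0695  0.162 ]
pivot [0.5914 0.1275 0.101 ] rel [0.0237 0.1489] 0.1508 80.95654175231013 scene [0.5891 0.1275 0.101 ]
knob [0.6039 0.1993 0.13  ] rel [0.0362 0.2207] 0.2237 80.68328193890815 scene [0.6023 0.1993 0.13  ]
pointer [ 0.6483 -0.0337  0.112 ] rel [ 0.0806 -0.0123] 0.0816 -8.652285959076265 scene [ 0.6601 -0.0343  0.112 ]
Cscene [ 0.56698918 -0.02096516  0.112     ] cap [0.50581805 0.06093614 0.042     ] [0.50519669 0.06123988 0.042     ]
wheel (0.578034520149231, -0.021462813019752502) 0.08915761113166809 [ 0.56806212 -0.02061759  0.11253929]
handle 39 [ 0.59576495 -0.06906801  0.16021124] [ 0.60551576 -0.06238551  0.1699264 ]
piv 126 [0.59097257 0.13032332 0.10083278]
knob 40 [0.60396302 0.20026936 0.1301296 ]
```

```bash
cat >> h.py <<'E'
import json,os,sys
CF='cmd.json'
C=np.array([.5672,-.0212]); PV=np.array([.5905,.1275]); YAW=-9.0
def rows(poses,save=True):
    p0=json.load(open(CF)) if os.path.exists(CF) else [.194,-.646,.405,math.degrees(-.991-.288)-90]
    a=math.radians(p0[3]);xt=np.array([math.cos(a),math.sin(a),0]);yt=np.array([math.sin(a),-math.cos(a),0]);out=[]
    for p in poses:
        d=np.array(p[:3])-p0[:3]; off=[round(100*float(d@xt),2)+0,round(100*float(d@yt),2)+0,round(-100*float(d[2]),2)+0]; t=round(-(p[3]-p0[3]),1)
        out.append({"offset":off,"turn":t})
    n=np.array(p0[:3])+off[0]/100*xt+off[1]/100*yt-np.array([0,0,off[2]/100]); new=[*map(float,n),p0[3]-t]
    if save: json.dump(new,open(CF,'w'))
    print(json.dumps(out)); print('end',np.round(new,4))
def circ(c,r,z,degs,yawoff):
    return [(c[0]+r*math.cos(math.radians(d)),c[1]+r*math.sin(math.radians(d)),z,d+yawoff) for d in degs]
def wheel(degs,r=.056,z=.304): # degs relative to pointer, + = anticlockwise
    rows(circ(C,r,z,[d+YAW for d in degs],-180))
def st():
    s=get_state();return s
E
python3 - <<'E'
from h import *
y0=math.degrees(-.991-.288)-90
# far above the handle
T=np.array([.5959,-.0693,.42]);S=np.array([.194,-.646,.405])
ps=[(*(S+(T-S)*i/17),y0+(-239.2-y0)*i/17) for i in range(1,18)]
rows([ps[7]]*8);rows([ps[15]]*8);rows([ps[16]]*3)
E
```

```text
[{"offset": [-25.92, 20.55, -0.71], "turn": 35.7}, {"offset": [-25.92, 20.55, -0.71], "turn": 35.7}, {"offset": [-25.92, 20.55, -0.71], "turn": 35.7}, {"offset": [-25.92, 20.55, -0.71], "turn": 35.7}, {"offset": [-25.92, 20.55, -0.71], "turn": 35.7}, {"offset": [-25.92, 20.55, -0.71], "turn": 35.7}, {"offset": [-25.92, 20.55, -0.71], "turn": 35.7}, {"offset": [-25.92, 20.55, -0.71], "turn": 35.7}]
end [   0.3831   -0.3746    0.4121 -198.9813]
[{"offset": [-9.06, 31.82, -0.7], "turn": 35.8}, {"offset": [-9.06, 31.82, -0.7], "turn": 35.8}, {"offset": [-9.06, 31.82, -0.7], "turn": 35.8}, {"offset": [-9.06, 31.82, -0.7], "turn": 35.8}, {"offset": [-9.06, 31.82, -0.7], "turn": 35.8}, {"offset": [-9.06, 31.82, -0.7], "turn": 35.8}, {"offset": [-9.06, 31.82, -0.7], "turn": 35.8}, {"offset": [-9.06, 31.82, -0.7], "turn": 35.8}]
end [ 5.723000e-01 -1.032000e-01  4.191000e-01 -2.347813e+02]
[{"offset": [1.41, 3.88, -0.09], "turn": 4.4}, {"offset": [1.41, 3.88, -0.09], "turn": 4.4}, {"offset": [1.41, 3.88, -0.09], "turn": 4.4}]
end [ 5.959000e-01 -6.930000e-02  4.200000e-01 -2.391813e+02]
```

send_rows:
  motion:
    - {"offset":[-25.92,20.55,-0.71],"turn":35.7}
    - {"offset":[-25.92,20.55,-0.71],"turn":35.7}
    - {"offset":[-25.92,20.55,-0.71],"turn":35.7}
    - {"offset":[-25.92,20.55,-0.71],"turn":35.7}
    - {"offset":[-25.92,20.55,-0.71],"turn":35.7}
    - {"offset":[-25.92,20.55,-0.71],"turn":35.7}
    - {"offset":[-25.92,20.55,-0.71],"turn":35.7}
    - {"offset":[-25.92,20.55,-0.71],"turn":35.7}
  hand: 0
  squeeze: 15

```text
t: 0.9
eef_pos: [0.3853, -0.3718, 0.412]
ee_rot: [3.141, 0.001, 2.815]
force: [0.3, -0.4, 0.7]
width: 0.044
```

send_rows:
  motion:
    - {"offset":[-9.06,31.82,-0.7],"turn":35.8}
    - {"offset":[-9.06,31.82,-0.7],"turn":35.8}
    - {"offset":[-9.06,31.82,-0.7],"turn":35.8}
    - {"offset":[-9.06,31.82,-0.7],"turn":35.8}
    - {"offset":[-9.06,31.82,-0.7],"turn":35.8}
    - {"offset":[-9.06,31.82,-0.7],"turn":35.8}
    - {"offset":[-9.06,31.82,-0.7],"turn":35.8}
    - {"offset":[-9.06,31.82,-0.7],"turn":35.8}

```text
t: 1.7
eef_pos: [0.5751, -0.1, 0.4179]
ee_rot: [-3.141, -0.0, 2.189]
force: [-0.9, -0.5, -0.3]
width: 0.0438
```

send_rows:
  motion:
    - {"offset":[1.41,3.88,-0.09],"turn":4.4}
    - {"offset":[1.41,3.88,-0.09],"turn":4.4}
    - {"offset":[1.41,3.88,-0.09],"turn":4.4}

```text
t: 2.0
eef_pos: [0.5962, -0.0696, 0.4189]
ee_rot: [-3.14, -0.001, 2.11]
force: [-0.5, -0.0, -0.9]
width: 0.0439
```

Run:
```python
from h import *
s=get_state();print(s['t'],s['eef_pos'],s['ee_rot'],s['force'],s['q'],s['width'])
f=grab('top');g=grab('scene')
cv2.imwrite('pics/chk.png',np.hstack([cv2.resize(f['frame'][165:300,215:395],(400,300)),cv2.resize(g['frame'][150:330,220:400],(400,400))[:300]]))
```

```text
2.0 [ 0.59619875 -0.06964269  0.41887273] [-3.14026415e+00 -5.77436289e-04  2.11001617e+00] [-0.51187103 -0.00337026 -0.94419282] [ 2.08911000e-01  2.28386676e-01 -1.37677802e-01 -1.23457731e-04
 -1.20617582e+00 -2.81123932e+00] 0.043886256669892654
```

View pics/chk.png

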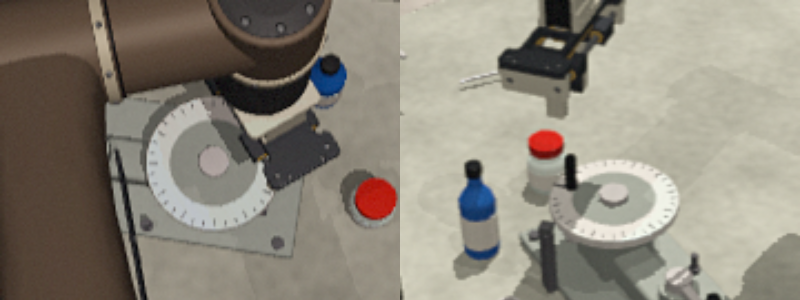

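The gripper hangs right over the handle, the oil and jar untouched. Descend, close.

Run:
```python
from h import *
p=[.5959,-.0693]
rows([(*p,z,-239.2) for z in (.38,.34,.32,.304,.304)])
```

```text
[{"offset": [0.0, 0.0, 4.0], "turn": 0.0}, {"offset": [0.0, 0.0, 8.0], "turn": 0.0}, {"offset": [0.0, 0.0, 10.0], "turn": 0.0}, {"offset": [0.0, 0.0, 11.6], "turn": 0.0}, {"offset": [0.0, 0.0, 11.6], "turn": 0.0}]
end [ 5.959000e-01 -6.930000e-02  3.040000e-01 -2.391813e+02]
```

send_rows:
  motion:
    - {"offset":[0,0,4.0],"turn":0}
    - {"offset":[0,0,8.0],"turn":0}
    - {"offset":[0,0,10.0],"turn":0}
    - {"offset":[0,0,11.6],"turn":0}
    - {"offset":[0,0,11.6],"turn":0}

```text
t: 2.6
eef_pos: [0.5947, -0.0709, 0.3015]
ee_rot: [-3.138, -0.002, 2.107]
force: [0.4, 0.4, 0.1]
width: 0.0442
```

send_rows:
  motion:
    - {"offset":[0,0,0],"turn":0}
    - {"offset":[0,0,0],"turn":0}
    - {"offset":[0,0,0],"turn":0}
    - {"offset":[0,0,0],"turn":0}
  hand: -1
  squeeze: 15

```text
t: 3.0
eef_pos: [0.5961, -0.0698, 0.3046]
ee_rot: [3.14, 0.001, 2.109]
force: [0.2, -0.3, -0.4]
width: 0.0176
```

Run:
```python
from h import *
s=get_state();print(s['t'],s['eef_pos'],s['ee_rot'],s['force'],s['moment'],s['width'])
for a in ([-46,-42,-38,-34],[-30,-26,-22,-18],[-14,-10,-6,-2],[2,6,10,14],[18,22,24,26]): wheel(a)
```

```text
3.0 [ 0.59613668 -0.06978565  0.30458169] [3.14017639e+00 5.28162396e-04 2.10874107e+00] [ 0.18220157 -0.27233129 -0.39016965] [-0.12329396 -0.00642148  0.02128128] 0.017571813303711332
[{"offset": [0.01, 0.41, 0.0], "turn": -4.2}, {"offset": [0.06, 0.8, 0.0], "turn": -8.2}, {"offset": [0.13, 1.18, 0.0], "turn": -12.2}, {"offset": [0.22, 1.56, 0.0], "turn": -16.2}]
end [ 6.081000e-01 -5.940000e-02  3.040000e-01 -2.229813e+02]
[{"offset": [0.01, 0.39, 0.0], "turn": -4.0}, {"offset": [0.05, 0.78, 0.0], "turn": -8.0}, {"offset": [0.12, 1.17, 0.0], "turn": -12.0}, {"offset": [0.22, 1.55, 0.0], "turn": -16.0}]
end [ 6.171000e-01 -4.660000e-02  3.040000e-01 -2.069813e+02]
[{"offset": [0.01, 0.39, 0.0], "turn": -4.0}, {"offset": [0.05, 0.78, 0.0], "turn": -8.0}, {"offset": [0.12, 1.16, 0.0], "turn": -12.0}, {"offset": [0.21, 1.54, 0.0], "turn": -16.0}]
end [ 6.222000e-01 -3.190000e-02  3.040000e-01 -1.909813e+02]
[{"offset": [0.02, 0.39, 0.0], "turn": -4.0}, {"offset": [0.06, 0.78, 0.0], "turn": -8.0}, {"offset": [0.13, 1.17, 0.0], "turn": -12.0}, {"offset": [0.22, 1.54, 0.0], "turn": -16.0}]
end [ 6.230000e-01 -1.640000e-02  3.040000e-01 -1.749813e+02]
[{"offset": [0.01, 0.39, 0.0], "turn": -4.0}, {"offset": [0.05, 0.78, 0.0], "turn": -8.0}, {"offset": [0.08, 0.98, 0.0], "turn": -10.0}, {"offset": [0.12, 1.17, 0.0], "turn": -12.0}]
end [ 6.208000e-01 -4.800000e-03  3.040000e-01 -1.629813e+02]
```

send_rows:
  motion:
    - {"offset":[0.01,0.41,0.0],"turn":-4.2}
    - {"offset":[0.06,0.8,0.0],"turn":-8.2}
    - {"offset":[0.13,1.18,0.0],"turn":-12.2}
    - {"offset":[0.22,1.56,0.0],"turn":-16.2}

```text
t: 3.4
eef_pos: [0.6081, -0.0601, 0.3045]
ee_rot: [-3.141, 0.0, 2.395]
force: [-3.2, -2.6, 4.4]
width: 0.0155
```

send_rows:
  motion:
    - {"offset":[0.01,0.39,0.0],"turn":-4.0}
    - {"offset":[0.05,0.78,0.0],"turn":-8.0}
    - {"offset":[0.12,1.17,0.0],"turn":-12.0}
    - {"offset":[0.22,1.55,0.0],"turn":-16.0}

```text
t: 3.8
eef_pos: [0.6169, -0.0475, 0.3045]
ee_rot: [-3.14, -0.0, 2.674]
force: [-2.8, -3.2, 4.6]
width: 0.0153
```

send_rows:
  motion:
    - {"offset":[0.01,0.39,0.0],"turn":-4.0}
    - {"offset":[0.05,0.78,0.0],"turn":-8.0}
    - {"offset":[0.12,1.16,0.0],"turn":-12.0}
    - {"offset":[0.21,1.54,0.0],"turn":-16.0}

```text
t: 4.2
eef_pos: [0.6219, -0.0329, 0.3045]
ee_rot: [-3.14, -0.001, 2.953]
force: [-3.3, -3.3, 4.7]
width: 0.0158
```

send_rows:
  motion:
    - {"offset":[0.02,0.39,0.0],"turn":-4.0}
    - {"offset":[0.06,0.78,0.0],"turn":-8.0}
    - {"offset":[0.13,1.17,0.0],"turn":-12.0}
    - {"offset":[0.22,1.54,0.0],"turn":-16.0}

```text
t: 4.6
eef_pos: [0.6227, -0.0175, 0.3045]
ee_rot: [-3.14, -0.001, -3.051]
force: [-3.1, -4.3, 3.5]
width: 0.0156
```

send_rows:
  motion:
    - {"offset":[0.01,0.39,0.0],"turn":-4.0}
    - {"offset":[0.05,0.78,0.0],"turn":-8.0}
    - {"offset":[0.08,0.98,0.0],"turn":-10.0}
    - {"offset":[0.12,1.17,0.0],"turn":-12.0}

```text
t: 5.0
eef_pos: [0.6205, -0.0061, 0.3045]
ee_rot: [-3.14, -0.001, -2.843]
force: [-1.9, -5.2, 3.3]
width: 0.0153
```

```bash
cat >> h.py <<'E'
def rep(c=None):
    c=C if c is None else c
    s=get_state();p=s['eef_pos'][:2]-c;a=math.atan2(p[1],p[0]);r=np.array([math.cos(a),math.sin(a)]);t=np.array([-r[1],r[0]]);F=s['force']
    print('t',s['t'],'ang',round(math.degrees(a)-YAW,2),'rad',np.hypot(*p).round(4),'Ft',(F[:2]@t).round(2),'Fr',(F[:2]@r).round(2),'Fz',F[2].round(2),'M',s['moment'].round(3),'z',s['eef_pos'][2].round(4),'yaw-ang-180',round((math.degrees(s['ee_rot'][2])-math.degrees(a))%360-180,2),'w',s['width'])
E
python3 - <<'E'
from h import *
rep()
wheel([27,28,29,30]);wheel([31,32,33])
E
```

```text
t 5.0 ang 24.82 rad 0.0554 Ft -4.5 Fr -3.3 Fz 3.27 M [-1.888  0.811 -0.051] z 0.3045 yaw-ang-180 1.28 w 0.0153148721445038
[{"offset": [0.0, 0.1, 0.0], "turn": -1.0}, {"offset": [0.0, 0.19, 0.0], "turn": -2.0}, {"offset": [0.01, 0.29, 0.0], "turn": -3.0}, {"offset": [0.01, 0.39, 0.0], "turn": -4.0}]
end [ 6.195000e-01 -1.100000e-03  3.040000e-01 -1.589813e+02]
[{"offset": [0.01, 0.1, 0.0], "turn": -1.0}, {"offset": [0.01, 0.2, 0.0], "turn": -2.0}, {"offset": [0.01, 0.29, 0.0], "turn": -3.0}]
end [ 6.184000e-01  1.600000e-03  3.040000e-01 -1.559813e+02]
```

Tangential force plus wrist moment amounts to about 5.4 N at the handle: the screw is dragging. On to ~33°.

send_rows:
  motion:
    - {"offset":[0.0,0.1,0.0],"turn":-1.0}
    - {"offset":[0.0,0.19,0.0],"turn":-2.0}
    - {"offset":[0.01,0.29,0.0],"turn":-3.0}
    - {"offset":[0.01,0.39,0.0],"turn":-4.0}

```text
t: 5.4
eef_pos: [0.6193, -0.0025, 0.3045]
ee_rot: [-3.14, -0.001, -2.774]
force: [-2.4, -5.2, 3.5]
width: 0.0157
```

send_rows:
  motion:
    - {"offset":[0.01,0.1,0.0],"turn":-1.0}
    - {"offset":[0.01,0.2,0.0],"turn":-2.0}
    - {"offset":[0.01,0.29,0.0],"turn":-3.0}
    - {"offset":[0.01,0.29,0.0],"turn":-3.0}

```text
t: 5.8
eef_pos: [0.6181, 0.0002, 0.3045]
ee_rot: [-3.141, -0.001, -2.722]
force: [-2.0, -4.7, 2.8]
width: 0.0151
```

Run:
```python
from h import *
rep()
f=grab('top');g=grab('scene')
cv2.imwrite('pics/w33.png',np.hstack([cv2.resize(f['frame'][185:290,255:355],(400,420)),cv2.resize(g['frame'][205:310,270:370],(400,420))]))
wheel([28,23,18]);wheel([15,13,11])
```

```text
t 5.8 ang 31.82 rad 0.0553 Ft -3.55 Fr -3.7 Fz 2.77 M [-1.691  0.801 -0.047] z 0.3045 yaw-ang-180 1.23 w 0.015086679099118323
[{"offset": [0.02, -0.48, 0.0], "turn": 5.0}, {"offset": [0.09, -0.97, 0.0], "turn": 10.0}, {"offset": [0.19, -1.45, 0.0], "turn": 15.0}]
end [ 6.226000e-01 -1.250000e-02  3.040000e-01 -1.709813e+02]
[{"offset": [0.01, -0.29, 0.0], "turn": 3.0}, {"offset": [0.03, -0.49, 0.0], "turn": 5.0}, {"offset": [0.05, -0.68, 0.0], "turn": 7.0}]
end [ 6.231000e-01 -1.930000e-02  3.040000e-01 -1.779813e+02]
```

View pics/w33.png

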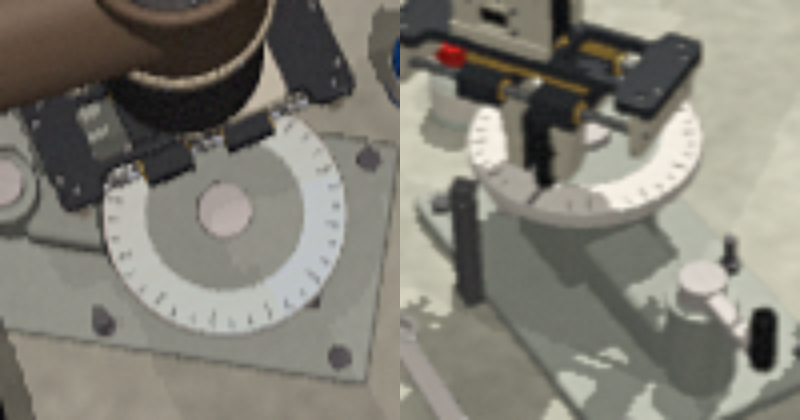

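The pictures show the handle held between the fingers and the long mark at about (540,195) in the right half, well past the pointer (465,190). Now the return.

send_rows:
  motion:
    - {"offset":[0.02,-0.48,0.0],"turn":5.0}
    - {"offset":[0.09,-0.97,0.0],"turn":10.0}
    - {"offset":[0.19,-1.45,0.0],"turn":15.0}

```text
t: 6.2
eef_pos: [0.6222, -0.0134, 0.3045]
ee_rot: [-3.141, -0.001, -2.987]
force: [-4.7, -1.1, 4.8]
width: 0.0156
```

```bash
python3 -c "from h import *
rep()"
```

```text
t 6.2 ang 17.11 rad 0.0556 Ft -0.41 Fr -4.79 Fz 4.83 M [-0.295  1.641  0.041] z 0.3045 yaw-ang-180 0.72 w 0.015609513900645355
```

send_rows:
  motion:
    - {"offset":[0.01,-0.29,0.0],"turn":3.0}
    - {"offset":[0.03,-0.49,0.0],"turn":5.0}
    - {"offset":[0.05,-0.68,0.0],"turn":7.0}

```text
t: 6.5
eef_pos: [0.6229, -0.02, 0.3045]
ee_rot: [-3.141, -0.0, -3.108]
force: [-3.8, -0.4, 3.9]
width: 0.0158
```

```bash
python3 -c "from h import *
rep()
wheel([9.5,8,6.5]);wheel([5,4,3])"
```

```text
t 6.5 ang 10.2 rad 0.0557 Ft -0.35 Fr -3.76 Fz 3.9 M [-0.175  1.197  0.065] z 0.3045 yaw-ang-180 0.75 w 0.01575630265524223
[{"offset": [0.0, -0.15, 0.0], "turn": 1.5}, {"offset": [0.0, -0.29, 0.0], "turn": 3.0}, {"offset": [0.01, -0.44, 0.0], "turn": 4.5}]
end [ 6.232000e-01 -2.370000e-02  3.040000e-01 -1.824813e+02]
[{"offset": [0.01, -0.15, 0.0], "turn": 1.5}, {"offset": [0.01, -0.24, 0.0], "turn": 2.5}, {"offset": [0.01, -0.34, 0.0], "turn": 3.5}]
end [ 6.229000e-01 -2.700000e-02  3.040000e-01 -1.859813e+02]
```

send_rows:
  motion:
    - {"offset":[0.0,-0.15,0.0],"turn":1.5}
    - {"offset":[0.0,-0.29,0.0],"turn":3.0}
    - {"offset":[0.01,-0.44,0.0],"turn":4.5}

```text
t: 6.8
eef_pos: [0.6229, -0.0243, 0.3045]
ee_rot: [-3.141, -0.0, 3.097]
force: [-4.0, -0.2, 6.1]
width: 0.0154
```

```bash
python3 -c "from h import *
rep()"
```

```text
t 6.8 ang 5.81 rad 0.0558 Ft -0.41 Fr -3.95 Fz 6.06 M [-0.08   1.657  0.013] z 0.3045 yaw-ang-180 0.66 w 0.015439407408713135
```

send_rows:
  motion:
    - {"offset":[0.01,-0.15,0.0],"turn":1.5}
    - {"offset":[0.01,-0.24,0.0],"turn":2.5}
    - {"offset":[0.01,-0.34,0.0],"turn":3.5}

```text
t: 7.1
eef_pos: [0.6227, -0.0273, 0.3045]
ee_rot: [3.141, -0.0, 3.037]
force: [-5.5, 2.6, 6.9]
width: 0.0156
```

```bash
python3 -c "from h import *
rep()
wheel([2,1,1])"
```

```text
t 7.1 ang 2.68 rad 0.0558 Ft 2.02 Fr -5.77 Fz 6.95 M [1.134 1.785 0.172] z 0.3045 yaw-ang-180 0.31 w 0.015625084016883256
[{"offset": [0.01, -0.1, 0.0], "turn": 1.0}, {"offset": [0.01, -0.2, 0.0], "turn": 2.0}, {"offset": [0.01, -0.2, 0.0], "turn": 2.0}]
end [ 6.226000e-01 -2.900000e-02  3.040000e-01 -1.879813e+02]
```

Drag has come back (~5.1 N equivalent) at about 3°. Go on to 0°.

send_rows:
  motion:
    - {"offset":[0.01,-0.1,0.0],"turn":1.0}
    - {"offset":[0.01,-0.2,0.0],"turn":2.0}
    - {"offset":[0.01,-0.2,0.0],"turn":2.0}

```text
t: 7.4
eef_pos: [0.6225, -0.0292, 0.3045]
ee_rot: [3.141, 0.0, 3.002]
force: [-4.7, 2.2, 5.6]
width: 0.0156
```

```bash
python3 -c "from h import *
rep()
wheel([0,-.3,-.3,-.3])"
```

```text
t 7.4 ang 0.77 rad 0.0558 Ft 1.53 Fr -5.02 Fz 5.62 M [0.644 1.546 0.172] z 0.3045 yaw-ang-180 0.24 w 0.01555838680801662
[{"offset": [0.0, -0.09, 0.0], "turn": 1.0}, {"offset": [0.0, -0.12, 0.0], "turn": 1.3}, {"offset": [0.0, -0.12, 0.0], "turn": 1.3}, {"offset": [0.0, -0.12, 0.0], "turn": 1.3}]
end [ 6.225000e-01 -3.020000e-02  3.040000e-01 -1.892813e+02]
```

Then release and lift straight up.

send_rows:
  motion:
    - {"offset":[0.0,-0.09,0.0],"turn":1.0}
    - {"offset":[0.0,-0.12,0.0],"turn":1.3}
    - {"offset":[0.0,-0.12,0.0],"turn":1.3}
    - {"offset":[0.0,-0.12,0.0],"turn":1.3}

```text
t: 7.8
eef_pos: [0.6223, -0.0303, 0.3045]
ee_rot: [3.141, -0.0, 2.98]
force: [-3.9, 3.2, 5.5]
width: 0.0156
```

```bash
python3 -c "from h import *
rep()"
```

```text
t 7.8 ang -0.37 rad 0.0559 Ft 2.52 Fr -4.37 Fz 5.54 M [0.792 1.57  0.124] z 0.3045 yaw-ang-180 0.13 w 0.015647038517538146
```

send_rows:
  motion:
    - {"offset":[0,0,0],"turn":0}
    - {"offset":[0,0,0],"turn":0}
    - {"offset":[0,0,0],"turn":0}
    - {"offset":[0,0,-3.0],"turn":0}
    - {"offset":[0,0,-7.0],"turn":0}
    - {"offset":[0,0,-10.0],"turn":0}
  hand: -0.3

```text
t: 8.4
eef_pos: [0.6229, -0.0308, 0.4057]
ee_rot: [-3.142, 0.001, 2.98]
force: [1.0, -0.1, 0.3]
width: 0.0304
```

send_rows:
  motion:
    - {"offset":[5,0,0],"turn":0}
    - {"offset":[9,0,0],"turn":0}
    - {"offset":[13,0,0],"turn":0}
    - {"offset":[16,0,0],"turn":0}
    - {"offset":[16,0,0],"turn":0}

```text
t: 8.9
eef_pos: [0.4616, -0.0051, 0.4043]
ee_rot: [3.14, 0.001, 2.98]
force: [-0.7, 0.3, -0.0]
width: 0.0307
```

Run:
```python
from h import *
d=json.load(open(CF));a=math.radians(d[3]);d[2]+=.1;d[0]+=.16*math.cos(a);d[1]+=.16*math.sin(a);json.dump(d,open(CF,'w'));print(d)
s=get_state();print(s['t'],s['eef_pos'],s['ee_rot'],s['width'])
f=grab('top');g=grab('scene')
cv2.imwrite('pics/set.png',np.hstack([cv2.resize(f['frame'][185:290,255:355],(400,420),interpolation=cv2.INTER_CUBIC),cv2.resize(g['frame'][205:310,270:370],(400,420),interpolation=cv2.INTER_CUBIC)]))
for n,q,u0 in(('top',f,255),('scene',g,270)):
    v0=185 if n=='top' else 205
    y=math.radians(YAW)
    for k,r,z in(('ptr',.083,.112),('mark',.075,.112),('hnd',.056,.162),('C',0,.112)):
        u,v=proj(q,(C[0]+r*math.cos(y),C[1]+r*math.sin(y),z));print(n,k,round((u+.5-u0)*4),round((v+.5-v0)*4))
```

```text
[0.4645586023484173, -0.004409201442606918, 0.404, -189.2813019972323]
8.9 [ 0.46155648 -0.00506263  0.40426577] [3.14024626e+00 7.07087325e-04 2.98030230e+00] 0.030672639341240357
top ptr 246 92
top mark 244 104
top hnd 239 114
top C 225 215
scene ptr 77 178
scene mark 88 174
scene hnd 110 106
scene C 186 138
```

View pics/set.png

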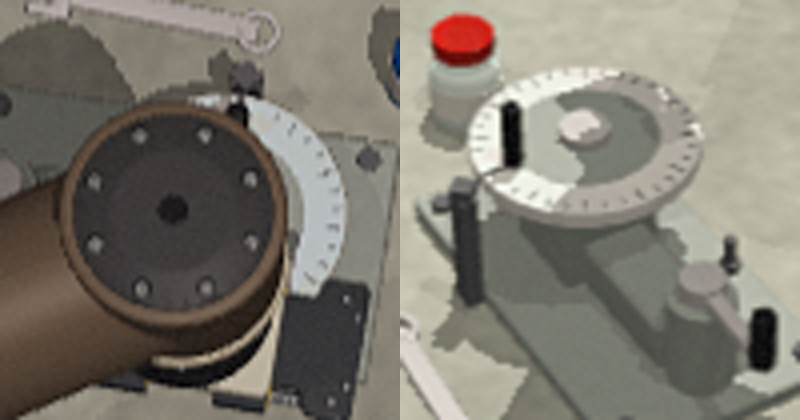

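The handle sits at top (238,112) against a predicted (239,114), and in the scene view the mark runs straight into the pointer tip, so the dial is set. Next, the lever: knob ≈ (0.603, 0.1995), lever at ≈ 80° world.

```bash
cat >> h.py <<'E'
KA=80.0
def lever(degs,r=.075,z=.278): rows(circ(PV,r,z,degs,-180))
E
python3 - <<'E'
from h import *
p0=np.array(json.load(open(CF)));t=np.array(circ(PV,.0745,.404,[80],-180)[0]);print(t)
m=p0+(t-p0)*.6
rows([m]*8);rows([t]*7)
rows([(t[0],t[1],z,t[3]) for z in(.36,.32,.295,.278,.278)])
E
```

```text
[   0.60343679    0.20086818    0.404      -100.        ]
[{"offset": [-6.24, 13.5, 0.0], "turn": -53.6}, {"offset": [-6.24, 13.5, 0.0], "turn": -53.6}, {"offset": [-6.24, 13.5, 0.0], "turn": -53.6}, {"offset": [-6.24, 13.5, 0.0], "turn": -53.6}, {"offset": [-6.24, 13.5, 0.0], "turn": -53.6}, {"offset": [-6.24, 13.5, 0.0], "turn": -53.6}, {"offset": [-6.24, 13.5, 0.0], "turn": -53.6}, {"offset": [-6.24, 13.5, 0.0], "turn": -53.6}]
end [ 5.479000e-01  1.188000e-01  4.040000e-01 -1.356813e+02]
[{"offset": [-9.71, 2.0, 0.0], "turn": -35.7}, {"offset": [-9.71, 2.0, 0.0], "turn": -35.7}, {"offset": [-9.71, 2.0, 0.0], "turn": -35.7}, {"offset": [-9.71, 2.0, 0.0], "turn": -35.7}, {"offset": [-9.71, 2.0, 0.0], "turn": -35.7}, {"offset": [-9.71, 2.0, 0.0], "turn": -35.7}, {"offset": [-9.71, 2.0, 0.0], "turn": -35.7}]
end [  0.6034   0.2009   0.404  -99.9813]
[{"offset": [0.0, 0.0, 4.4], "turn": 0.0}, {"offset": [0.0, 0.0, 8.4], "turn": 0.0}, {"offset": [0.0, 0.0, 10.9], "turn": 0.0}, {"offset": [0.0, 0.0, 12.6], "turn": 0.0}, {"offset": [0.0, 0.0, 12.6], "turn": 0.0}]
end [  0.6034   0.2009   0.278  -99.9813]
```

send_rows:
  motion:
    - {"offset":[-6.24,13.5,0.0],"turn":-53.6}
    - {"offset":[-6.24,13.5,0.0],"turn":-53.6}
    - {"offset":[-6.24,13.5,0.0],"turn":-53.6}
    - {"offset":[-6.24,13.5,0.0],"turn":-53.6}
    - {"offset":[-6.24,13.5,0.0],"turn":-53.6}
    - {"offset":[-6.24,13.5,0.0],"turn":-53.6}
    - {"offset":[-6.24,13.5,0.0],"turn":-53.6}
    - {"offset":[-6.24,13.5,0.0],"turn":-53.6}
  hand: 0

```text
t: 9.8
eef_pos: [0.5491, 0.1184, 0.4029]
ee_rot: [3.142, -0.001, -2.368]
force: [-0.6, 0.3, -1.3]
width: 0.0437
```

send_rows:
  motion:
    - {"offset":[-9.71,2.0,0.0],"turn":-35.7}
    - {"offset":[-9.71,2.0,0.0],"turn":-35.7}
    - {"offset":[-9.71,2.0,0.0],"turn":-35.7}
    - {"offset":[-9.71,2.0,0.0],"turn":-35.7}
    - {"offset":[-9.71,2.0,0.0],"turn":-35.7}
    - {"offset":[-9.71,2.0,0.0],"turn":-35.7}
    - {"offset":[-9.71,2.0,0.0],"turn":-35.7}

```text
t: 10.5
eef_pos: [0.6037, 0.2002, 0.4037]
ee_rot: [-3.142, -0.0, -1.749]
force: [-0.1, 0.3, 0.2]
width: 0.0437
```

send_rows:
  motion:
    - {"offset":[0.0,0.0,4.4],"turn":0.0}
    - {"offset":[0.0,0.0,8.4],"turn":0.0}
    - {"offset":[0.0,0.0,10.9],"turn":0.0}
    - {"offset":[0.0,0.0,12.6],"turn":0.0}
    - {"offset":[0.0,0.0,12.6],"turn":0.0}

```text
t: 11.0
eef_pos: [0.6028, 0.1998, 0.2751]
ee_rot: [3.138, -0.003, -1.748]
force: [-0.7, 0.6, -0.4]
width: 0.0439
```

send_rows:
  motion:
    - {"offset":[0,0,0],"turn":0}
    - {"offset":[0,0,0],"turn":0}
    - {"offset":[0,0,0],"turn":0}
    - {"offset":[0,0,0],"turn":0}
  hand: -1
  squeeze: 12

```text
t: 11.4
eef_pos: [0.6038, 0.2006, 0.2787]
ee_rot: [-3.14, 0.001, -1.745]
force: [1.2, -0.0, 0.8]
width: 0.0173
```

Run:
```python
from h import *
YAW=0
rep(PV)
lever([84,88,92,96]);lever([100,103,106,109]);lever([111,113])
```

```text
t 11.4 ang 88.72 rad 0.0742 Ft -1.15 Fr 0.2 Fz 0.79 M [ 0.155 -0.238 -0.003] z 0.2787 yaw-ang-180 0.28 w 0.017339876806973038
[{"offset": [-0.03, 0.52, 0.0], "turn": -4.0}, {"offset": [0.03, 1.04, 0.0], "turn": -8.0}, {"offset": [0.12, 1.56, 0.0], "turn": -12.0}, {"offset": [0.24, 2.06, 0.0], "turn": -16.0}]
end [  0.5827   0.2021   0.278  -83.9813]
[{"offset": [0.02, 0.53, 0.0], "turn": -4.0}, {"offset": [0.06, 0.92, 0.0], "turn": -7.0}, {"offset": [0.12, 1.31, 0.0], "turn": -10.0}, {"offset": [0.19, 1.69, 0.0], "turn": -13.0}]
end [  0.5661   0.1985   0.278  -70.9813]
[{"offset": [0.01, 0.26, 0.0], "turn": -2.0}, {"offset": [0.02, 0.53, 0.0], "turn": -4.0}]
end [  0.5612   0.1965   0.278  -66.9813]
```

send_rows:
  motion:
    - {"offset":[-0.03,0.52,0.0],"turn":-4.0}
    - {"offset":[0.03,1.04,0.0],"turn":-8.0}
    - {"offset":[0.12,1.56,0.0],"turn":-12.0}
    - {"offset":[0.24,2.06,0.0],"turn":-16.0}

```text
t: 11.8
eef_pos: [0.5831, 0.2018, 0.2788]
ee_rot: [-3.14, 0.001, -1.463]
force: [0.8, 0.2, 1.9]
width: 0.0178
```

send_rows:
  motion:
    - {"offset":[0.02,0.53,0.0],"turn":-4.0}
    - {"offset":[0.06,0.92,0.0],"turn":-7.0}
    - {"offset":[0.12,1.31,0.0],"turn":-10.0}
    - {"offset":[0.19,1.69,0.0],"turn":-13.0}

```text
t: 12.2
eef_pos: [0.5664, 0.1984, 0.2788]
ee_rot: [-3.139, 0.001, -1.237]
force: [-0.1, 1.2, 1.0]
width: 0.0174
```

send_rows:
  motion:
    - {"offset":[0.01,0.26,0.0],"turn":-2.0}
    - {"offset":[0.02,0.53,0.0],"turn":-4.0}

```text
t: 12.4
eef_pos: [0.5615, 0.1966, 0.2787]
ee_rot: [-3.139, 0.001, -1.168]
force: [-1.2, 1.7, 1.6]
width: 0.0177
```

Run:
```python
from h import *
rep(PV)
for a in range(113,155,2): lever([a+1,a+2])
```

```text
t 12.4 ang 121.79 rad 0.0749 Ft 0.45 Fr 2.05 Fz 1.62 M [ 0.742  0.395 -0.102] z 0.2787 yaw-ang-180 0.3 w 0.017691304181729744
[{"offset": [0.0, 0.13, 0.0], "turn": -1.0}, {"offset": [0.01, 0.26, 0.0], "turn": -2.0}]
end [  0.5588   0.1954   0.278  -64.9813]
[{"offset": [0.0, 0.13, 0.0], "turn": -1.0}, {"offset": [0.0, 0.26, 0.0], "turn": -2.0}]
end [  0.5564   0.1943   0.278  -62.9813]
[{"offset": [0.0, 0.13, 0.0], "turn": -1.0}, {"offset": [0.0, 0.26, 0.0], "turn": -2.0}]
end [  0.5541   0.1931   0.278  -60.9813]
[{"offset": [0.01, 0.13, 0.0], "turn": -1.0}, {"offset": [0.01, 0.26, 0.0], "turn": -2.0}]
end [  0.5519   0.1918   0.278  -58.9813]
[{"offset": [0.0, 0.13, 0.0], "turn": -1.0}, {"offset": [0.0, 0.27, 0.0], "turn": -2.0}]
end [  0.5496   0.1904   0.278  -56.9813]
[{"offset": [0.01, 0.13, 0.0], "turn": -1.0}, {"offset": [0.01, 0.26, 0.0], "turn": -2.0}]
end [  0.5475   0.1889   0.278  -54.9813]
[{"offset": [0.0, 0.13, 0.0], "turn": -1.0}, {"offset": [0.0, 0.26, 0.0], "turn": -2.0}]
end [  0.5453   0.1874   0.278  -52.9813]
[{"offset": [0.0, 0.13, 0.0], "turn": -1.0}, {"offse
[... 1089 characters left out ...]

end [  0.5291   0.1706   0.278  -34.9813]
[{"offset": [0.0, 0.14, 0.0], "turn": -1.0}, {"offset": [0.01, 0.27, 0.0], "turn": -2.0}]
end [  0.5276   0.1683   0.278  -32.9813]
[{"offset": [0.0, 0.13, 0.0], "turn": -1.0}, {"offset": [0.0, 0.26, 0.0], "turn": -2.0}]
end [  0.5262   0.1661   0.278  -30.9813]
[{"offset": [0.0, 0.13, 0.0], "turn": -1.0}, {"offset": [0.01, 0.26, 0.0], "turn": -2.0}]
end [  0.5249   0.1638   0.278  -28.9813]
[{"offset": [0.0, 0.13, 0.0], "turn": -1.0}, {"offset": [0.0, 0.26, 0.0], "turn": -2.0}]
end [  0.5237   0.1616   0.278  -26.9813]
[{"offset": [0.0, 0.13, 0.0], "turn": -1.0}, {"offset": [0.01, 0.26, 0.0], "turn": -2.0}]
end [  0.5226   0.1592   0.278  -24.9813]
```

send_rows:
  motion:
    - {"offset":[0.0,0.13,0.0],"turn":-1.0}
    - {"offset":[0.005,0.26,0.0],"turn":-2.0}

```text
t: 12.6
eef_pos: [0.5592, 0.1956, 0.2787]
ee_rot: [-3.139, 0.001, -1.133]
force: [-1.8, 3.9, 5.8]
width: 0.0175
```

send_rows:
  motion:
    - {"offset":[0.0,0.13,0.0],"turn":-1.0}
    - {"offset":[0.005,0.26,0.0],"turn":-2.0}

```text
t: 12.8
eef_pos: [0.557, 0.1946, 0.2787]
ee_rot: [-3.139, 0.001, -1.098]
force: [-1.9, 4.3, 6.8]
width: 0.0179
```

```bash
python3 -c "from h import *
rep(PV)"
```

```text
t 12.8 ang 125.58 rad 0.075 Ft -0.23 Fr 4.73 Fz 6.77 M [ 1.621  0.951 -0.134] z 0.2787 yaw-ang-180 0.49 w 0.017887192489122336
```

send_rows:
  motion:
    - {"offset":[0.0,0.13,0.0],"turn":-1.0}
    - {"offset":[0.005,0.26,0.0],"turn":-2.0}

```text
t: 13.0
eef_pos: [0.5547, 0.1934, 0.2787]
ee_rot: [-3.139, 0.001, -1.063]
force: [-2.9, 5.2, 6.2]
width: 0.0173
```

send_rows:
  motion:
    - {"offset":[0.0,0.13,0.0],"turn":-1.0}
    - {"offset":[0.005,0.26,0.0],"turn":-2.0}

```text
t: 13.2
eef_pos: [0.5524, 0.1921, 0.2787]
ee_rot: [-3.139, 0.001, -1.028]
force: [-2.2, 5.7, 7.0]
width: 0.0177
```

send_rows:
  motion:
    - {"offset":[0.0,0.13,0.0],"turn":-1.0}
    - {"offset":[0.005,0.26,0.0],"turn":-2.0}

```text
t: 13.4
eef_pos: [0.5501, 0.1908, 0.2787]
ee_rot: [-3.139, 0.001, -0.994]
force: [-3.1, 5.4, 6.7]
width: 0.0178
```

send_rows:
  motion:
    - {"offset":[0.0,0.13,0.0],"turn":-1.0}
    - {"offset":[0.005,0.26,0.0],"turn":-2.0}

```text
t: 13.6
eef_pos: [0.548, 0.1894, 0.2787]
ee_rot: [-3.139, 0.001, -0.959]
force: [-3.7, 5.5, 5.9]
width: 0.0178
```

send_rows:
  motion:
    - {"offset":[0.0,0.13,0.0],"turn":-1.0}
    - {"offset":[0.005,0.26,0.0],"turn":-2.0}

```text
t: 13.8
eef_pos: [0.5458, 0.1879, 0.2787]
ee_rot: [-3.139, 0.001, -0.924]
force: [-4.5, 6.2, 7.3]
width: 0.0178
```

send_rows:
  motion:
    - {"offset":[0.0,0.13,0.0],"turn":-1.0}
    - {"offset":[0.005,0.26,0.0],"turn":-2.0}

```text
t: 14.0
eef_pos: [0.5437, 0.1863, 0.2787]
ee_rot: [-3.139, 0.001, -0.889]
force: [-4.1, 6.4, 7.4]
width: 0.0177
```

send_rows:
  motion:
    - {"offset":[0.0,0.13,0.0],"turn":-1.0}
    - {"offset":[0.005,0.26,0.0],"turn":-2.0}

```text
t: 14.2
eef_pos: [0.5417, 0.1847, 0.2787]
ee_rot: [-3.139, 0.001, -0.854]
force: [-5.0, 6.5, 8.0]
width: 0.0172
```

send_rows:
  motion:
    - {"offset":[0.0,0.13,0.0],"turn":-1.0}
    - {"offset":[0.005,0.26,0.0],"turn":-2.0}

```text
t: 14.4
eef_pos: [0.541, 0.1839, 0.2788]
ee_rot: [-3.135, -0.0, -0.818]
force: [6.0, 10.2, -3.5]
width: 0.0181
```

Movement fell from 2.6 to 1.1 mm and the opposing tangential force jumped to about 11 N: firm. I'll hold briefly and check.

send_rows:
  motion:
    - {"offset":[0,0,0],"turn":0}
    - {"offset":[0,0,0],"turn":0}

```text
t: 14.6
eef_pos: [0.5411, 0.184, 0.2788]
ee_rot: [-3.135, -0.0, -0.819]
force: [3.4, 9.1, 0.8]
width: 0.0181
```

```bash
python3 -c "from h import *
rep(PV)"
```

```text
t 14.6 ang 140.2 rad 0.075 Ft -8.55 Fr 4.59 Fz 0.78 M [ 3.342 -0.951  0.014] z 0.2788 yaw-ang-180 1.88 w 0.018079053966093966
```

send_rows:
  motion:
    - {"offset":[0,0.07,0],"turn":-0.5}
    - {"offset":[0,0.07,0],"turn":-0.5}

```text
t: 14.8
eef_pos: [0.541, 0.1837, 0.2788]
ee_rot: [-3.134, -0.001, -0.81]
force: [4.8, 11.1, -2.4]
width: 0.0174
```

```bash
python3 -c "from h import *
rep(PV)"
```

```text
t 14.8 ang 140.38 rad 0.075 Ft -10.96 Fr 5.12 Fz -2.36 M [ 3.63  -1.639 -0.036] z 0.2788 yaw-ang-180 2.22 w 0.01737045216121065
```

Confirmed firm: a further 0.5° command gave 0.2° of motion and more force. Release and lift away.

send_rows:
  motion:
    - {"offset":[0,0,0],"turn":0}
    - {"offset":[0,0,0],"turn":0}
    - {"offset":[0,0,0],"turn":0}
    - {"offset":[0,0,-3.0],"turn":0}
    - {"offset":[0,0,-8.0],"turn":0}
    - {"offset":[0,0,-13.0],"turn":0}
  hand: -0.1

```text
t: 15.4
eef_pos: [0.5387, 0.1808, 0.4083]
ee_rot: [3.138, 0.0, -0.812]
force: [2.2, 1.3, 0.8]
width: 0.0392
```

send_rows:
  motion:
    - {"offset":[-3,4,0],"turn":0}
    - {"offset":[-6,8,0],"turn":0}
    - {"offset":[-9,12,0],"turn":0}
    - {"offset":[-9,12,0],"turn":0}
    - {"offset":[-9,12,0],"turn":0}

```text
t: 15.9
eef_pos: [0.3891, 0.1635, 0.4083]
ee_rot: [-3.14, -0.0, -0.81]
force: [0.1, 0.2, 0.1]
width: 0.0394
```

Run:
```python
from h import *
s=get_state();print(s['t'],s['eef_pos'],s['force'],s['width'])
f=grab('top');g=grab('scene')
cv2.imwrite('pics/fin.png',np.hstack([cv2.resize(f['frame'][175:295,215:335],(400,400),interpolation=cv2.INTER_CUBIC),cv2.resize(g['frame'][205:325,270:390],(400,400),interpolation=cv2.INTER_CUBIC)]))
cv2.imwrite('pics/fin2.png',g['frame'])
```

```text
15.9 [0.38914474 0.16352923 0.4083342 ] [0.12762585 0.18528718 0.05286595] 0.03937171108961739
```

View pics/fin.png

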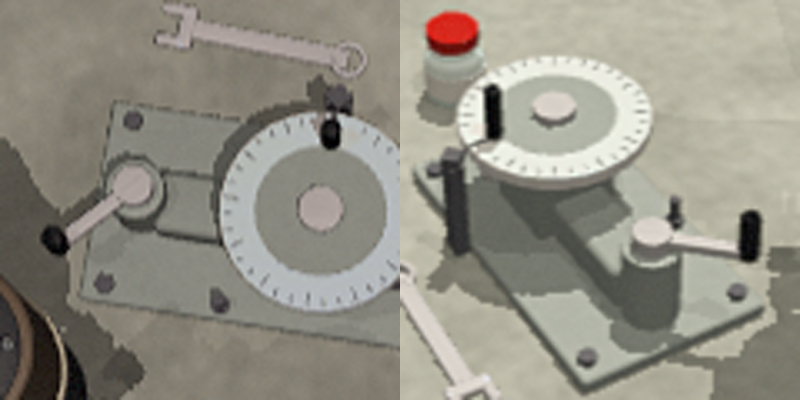

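The picture shows the handle at top (331,130) in line with the pointer, the lever swung round with its knob at (54,238), and the cap screw still upright at (676,210) on the right. One numeric check, then hand in.

Run:
```python
from h import *
f=load('top');o=f['range_z'];M=f['cam_to_world'];F=foc(f)
v,u=np.mgrid[0:480,0:640];pc=np.stack([(u-f['cx'])/F*o,-(v-f['cy'])/F*o,-o],-1)@M[:3,:3].T+M[:3,3]
def sel(c,r,z0,z1):
    m=(np.hypot(pc[...,0]-c[0],pc[...,1]-c[1])<r)&(pc[...,2]>z0)&(pc[...,2]<z1)&(o>0);return pc[m]
s=s2=3.3333
a=lambda x,y,z: atz(f,215+(x+.5)/s-.5,175+(y+.5)/s-.5,z)
for n,p in(('depth',sel(C,.075,.14,.18).mean(0)),('pix',a(331,128,.162))):
    d=p[:2]-C;print(n,p.round(4),math.degrees(math.atan2(d[1],d[0]))-YAW)
for n,p in(('knob depth',sel((.541,.184),.02,.12,.14).mean(0)),('pix',a(54,236,.13))):
    d=p[:2]-PV;print(n,p.round(4),math.degrees(math.atan2(d[1],d[0])))
```

```text
depth [ 0.6221 -0.0287  0.1598] 1.255318150643947
pix [ 0.6225 -0.0293  0.162 ] 0.7112428665053887
knob depth [0.543 0.185 0.13 ] 129.5539627629096
pix [0.5434 0.1838 0.13  ] 129.94544961258177
```

```bash
python3 -c "from station import *
print(job_done())"
```

```text
the job is handed in; nothing more can be done
None
```

The handwheel is set on the pointer with the slack taken up clockwise, the clamp lever is firm, and I handed the job in at about 16 s. No verdict came back.

- **Wheel:** I gripped the handle and wound it anticlockwise to about 32° past the pointer, with the screw dragging at about 5.4 N, and stopped short of the end stop. Coming back clockwise, the handle stayed slack until about 3–5° before the pointer. There the drag returned at about 5.1 N, and I finished at the pointer in that direction.
- **Clamp lever:** I swung it anticlockwise about 51° until it came up firm. The force on it reached about 11 N, well under the 29 N at which its clutch slips. A further 0.5° of command gave only 0.2° of movement.

**Last checks:**
- **Mark:** the arm's position at release put it at −0.4°, but the camera afterwards gave +0.7° to +1.3°. That disagreement is inside the calibration error, and either value is within the 4 mm (about 3°) tolerance.
- **Lever:** the camera reads about 130°, against 131.4° from the arm while it was pushing. I put that down to the tool tilting under load; it is within the 3° tolerance.
- **Bench:** in the last close-up view the jar, spanner and cap screw stood as before. The oil bottle and the other items were outside that view, and I did not check them again.
- **Robot:** it was clear of everything, with the measured force near zero.

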